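Bolt the knife locker shut

TASK

Bolt the kitchen's knife locker: lift the bolt's ball-knob handle up out of the open notch, slide the bolt all the way across through the lid's eye into the catch, and lower the handle down into the catch's notch so that it lies fully home. Work gently: feel for the end instead of ramming the bolt into it or forcing the handle down, leave the bowl, jug, shaker and cup where they stand, and let go.

Things in the scene. Friction and masses are not known exactly. Their poses are not given: they have to be found in the camera images.
- locker: Knife locker: low brushed-steel chest with a shut lid, fixed to the table, 240 mm (x) by 400 mm (y) by 106 mm high with the lid. Origin: centre of its underside. Its x points from the front face (robot's side) to the lid's hinges, y along its long side, z up. A barrel bolt lies along the top's front edge: its axis runs along y at x = -86, z = 116 mm, its handle sticks out to -x.
- open_notch (a point): Open notch, where the handle starts: this point is on the bolt's axis at locker y = -90 mm; the notch is in an upright strip 21 to 31 mm in front (-x) of the axis. Notches are 13 mm wide for the 10 mm stem and open upward. A rail, its top 12 mm above the axis, joins the two notches: over it the handle cannot come down, and with the handle down in a notch the bolt cannot slide.
- lid_eye (a point): Centre of the lid's steel eye, on the bolt's axis at locker y = 28 mm; the bolt's nose passes through it into the catch. The catch is screwed on in slots: its notch lies 50 to 82 mm to +y of the open notch, different each time and not measured, but it can be felt (or seen): the nose meets the closed end of the catch's socket when the stem is over the notch, centred within 1 mm.
- bolt: Bolt: steel rod 12 mm across, 208 mm long along its y, with a 10 mm handle stem along its -x ending in a ball knob; about 0.25 kg. Origin: on the rod's axis at the root of the handle. It only slides along and turns about the locker's y. Sliding friction is about 2.5 N; let go, a raised handle sinks by its own weight. Pushed with over 30 N against end, cheeks, rail or notch floor it is spoilt.
- knob (a point): Centre of the 22 mm ball knob, 64 mm from the bolt's axis. With the handle down it is level with the axis, 116 mm above the table and 30 mm in front of the locker's front face, with free space around and below it.
- slide (a joint): How far the bolt has slid towards the locker's +y, m: 0 (within 1 mm) in the open notch, 0.050 to 0.082 in the catch's notch.
- lift (a joint): Angle of the handle, rad: 0 lying level in a notch, growing as the knob swings up and back over the axis (a circle of 64 mm radius), stop at 1.4. The stem clears the rail from about 0.72.
- bowl: Bystander: steel bowl 120 mm across, 50 mm high, upright on the locker's lid. Origin: centre of its underside.
- jug: Bystander: white plastic bottle 70 mm across, 190 mm high, standing near the locker's +y end. Origin: centre of its underside.
- shaker: Bystander: glass jar with steel cap, 52 mm across, 90 mm high, near the locker's -y end. Origin: centre of its underside.
- cup: Bystander: steel cup 76 mm across, 85 mm high, near the locker's -y end, behind the shaker. Origin: centre of its underside.

How it is judged:
By the outcome, as a careful person would: the job done as asked, in the order asked, and still so for the second after the job is handed in, with the robot touching nothing.
It also fails if it takes over 48 s, if anything falls off the work surface, if the arm or the gripper's body presses on something with over 40 N, if the wrist force passes 120 N, or if a joint passes its speed limit or range.

ROBOT

A 6-joint arm with a two-finger parallel gripper is mounted at the origin on the work surface. World frame = base frame: x ahead of the robot, y to its left, z up, the work surface at z = 0. Lengths are in m, angles in rad, forces in N, time in s.
With the tool pointing down it reaches from about 0.35 to 1 m from the base axis. Payload 7.1 kg.
Tool frame: the origin (TCP) lies at the very end of the fingers, on their centre line; the grasp point (between the pads) lies 19 mm behind it; z points along the fingers, y is the line along which they close (so a half turn about z gives the same grasp; the last joint's range is limited). The gripper opens to 85 mm and grips with 20 to 120 N. Pads are 22 mm wide; open, the fingers measure 114 mm over their backs; the gripper's body (76 mm by 85 mm) begins 54 mm behind the grasp point. The pads swing forward as they close: fully open they stand 13 mm farther back than shut.
Start: joints at [1.188, 0.423, 1.63, -0, 1.089, -0.019], TCP at [0.222, 0.584, 0.231] pointing down, gripper open.
Joint ranges: [-3, 3], [-0.9, 2.11], [0.09, 2.58], [-1.31, 4.45], [0.11, 2.69], [-2.54, 2.54]. Speed limits (rad/s): [2.39, 2.39, 3.01, 3.14, 3.14, 3.14].

INTERFACE

Orientations are given as a 3x3 rotation matrix whose columns are the frame's x, y, z axes.
In Python, from bench import ctrl, imaging, finish_job gives the robot as it stands.
- The arm moves only by the shell command python3 -m pendant 'ROWS' [OPENING] [FORCE]. ROWS is JSON, a list of rows, each an object of numbers: "dx", "dy", "dz": the shift along the tool's x, y, z in mm; "twist": the turn about the tool's z in degrees. A call has 1 to 20 rows; each row shifts and turns the commanded pose from where the row before left it, along the tool's axes as they then stand; what a row does not reach is not made up. A row lasts 1/10 s, in which the tool goes at most 50 mm and 8.59 degrees, less where a joint would pass 70% of its speed; a pose out of reach is approached as far as the arm can. A call with a gripper value outside its range is refused whole. OPENING is the closure, from -1 (fully open) to 1 (shut), so that 0 is half open, set as the call begins (- or left out, the last holds). The fingers move at their own pace and stop on an object; FORCE is the grip in N (left out, the last holds). Time passes only in rows, so rows that do not move let the fingers close. It gives the time, the measured TCP pose, the force, the opening and the grip force at its end, in the units of the state.
- ctrl.observe(): the state, without advancing time (a new reading comes with each control period).
- imaging.read_camera(name): name is "scene" or "side" or "wrist"; returns a dict with "frame" (400x640x3 uint8, blue, green, red), "intrinsics" (3x3 intrinsics, pixels), "k1" (the pictures are not rectified: a ray, as slopes to the right and down, at radius r is drawn at 1 + k1 r^2 times it, then the intrinsics apply), "world_to_cam" (4x4, takes a point from world to camera coordinates). Camera axes: x right, y down, z forward; pixel columns grow to the right and rows downward; lengths in m; the calibration is good to about 2 mm. A picture is of the moment at which its call begins. There is no depth.
- finish_job(): hands the job in; it is judged then, once.
The state is a dict: "clock": time; "joint_pos": joint angles; "dq": joint speeds; "tau": joint torques, N m; "eef_pos": TCP position; "tool_rot": TCP orientation; "ft_force": force on the tool from outside, world axes, zero at the start; "ft_torque": the same for the moment, N m; "grip_width": finger opening in m; "grasp_force": force on a finger pad.
Only numpy, scipy, OpenCV 4.12 (cv2) and the standard library are available. Lean on these libraries where they do the work, as an engineer would, in place of code of your own. Each camera call takes 0.05 s, during which the arm holds its last target. There are 200 camera calls.

## Working session

There is one attempt and no reset: what is moved stays moved. The work goes in short steps, Python scripts to look and compute and a shell command to move; the robot and the scene stay as the last step left them, time stands still between calls to the robot, and variables do not carry over. Pictures are saved under pics/ and viewed, at most 13 in all, crops included, and the job is handed in when it is done.

```bash
mkdir -p pics; ls; cat > h.py <<'E'
import numpy as np, cv2
from bench import ctrl, imaging, finish_job
def snap(n,f):
    d=imaging.read_camera(n); cv2.imwrite('pics/'+f,d['frame']); np.savez('pics/'+f+'.npz',K=d['intrinsics'],k1=d['k1'],T=d['world_to_cam'],frame=d['frame']); return d
def ray(f,u,v):
    d=np.load('pics/'+f+'.npz'); K=d['K'];T=d['T'];k=float(d['k1'])
    p=cv2.undistortPoints(np.array([[[u,v]]],float),K,np.array([k,0,0,0.]))[0,0]
    R=T[:3,:3]; return -R.T@T[:3,3], R.T@np.array([p[0],p[1],1])
def onz(f,u,v,z):
    o,r=ray(f,u,v); return o+r*(z-o[2])/r[2]
def tri(obs):
    A=np.zeros((3,3));b=np.zeros(3)
    for f,u,v in obs:
        o,r=ray(f,u,v); r=r/np.linalg.norm(r);P=np.eye(3)-np.outer(r,r);A+=P;b+=P@o
    return np.linalg.solve(A,b)
def proj(f,p):
    d=np.load('pics/'+f+'.npz');T=d['T']
    return cv2.projectPoints(np.array([p],float),cv2.Rodrigues(T[:3,:3])[0],T[:3,3],d['K'],np.array([float(d['k1']),0,0,0]))[0][0,0]
E
python3 - <<'E'
from h import *
for n in ('scene','side'): d=snap(n,n+'0.png')
a=cv2.imread('pics/scene0.png')
s=ctrl.observe(); print(s['clock'],s['eef_pos'],s['tool_rot'],s['ft_force'])
E
```

```text
pics
0.1 [0.22218621 0.58363691 0.23059141] [[-9.34542069e-01  3.55852232e-01 -5.56469024e-04]
 [ 3.55852663e-01  9.34541139e-01 -1.31969420e-03]
 [ 5.04270679e-05 -1.43133074e-03 -9.99998974e-01]] [ 0.44462925 -0.53129203  0.66080981]
```

View pics/scene0.png

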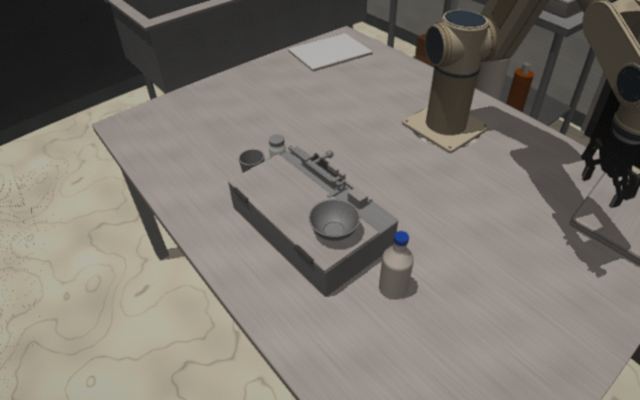

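View pics/side0.png

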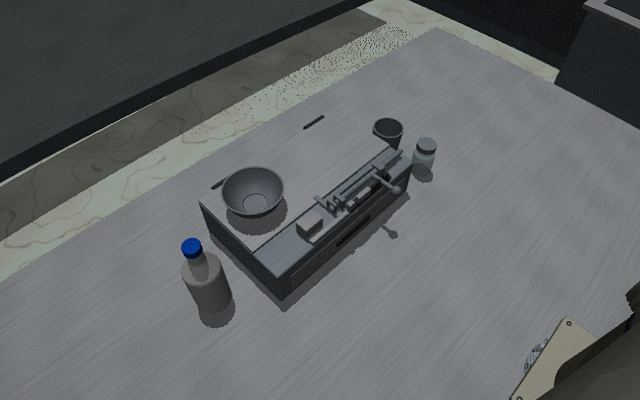

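The scene shows the locker with its bolt at about (325,170). In the side view the knob is near (396,190). I'll enlarge both.

```bash
python3 - <<'E'
from h import *
a=cv2.imread('pics/scene0.png')[130:290,225:405]; b=cv2.imread('pics/side0.png')[135:300,195:435]
cv2.imwrite('pics/c1.png',cv2.convertScaleAbs(cv2.resize(a,None,fx=3.7,fy=3.7,interpolation=cv2.INTER_CUBIC),alpha=1.5))
cv2.imwrite('pics/c2.png',cv2.convertScaleAbs(cv2.resize(b,None,fx=3.3,fy=3.3,interpolation=cv2.INTER_CUBIC),alpha=1.7))
E
```

```text
(no output)
```

View pics/c1.png

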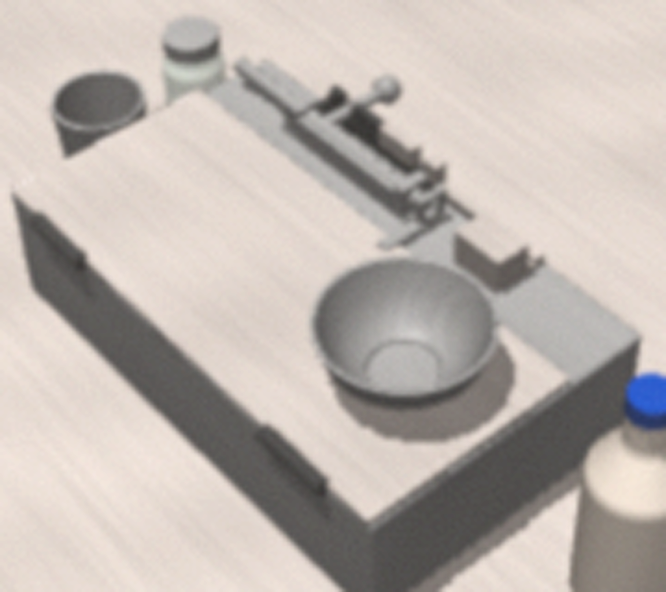

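View pics/c2.png

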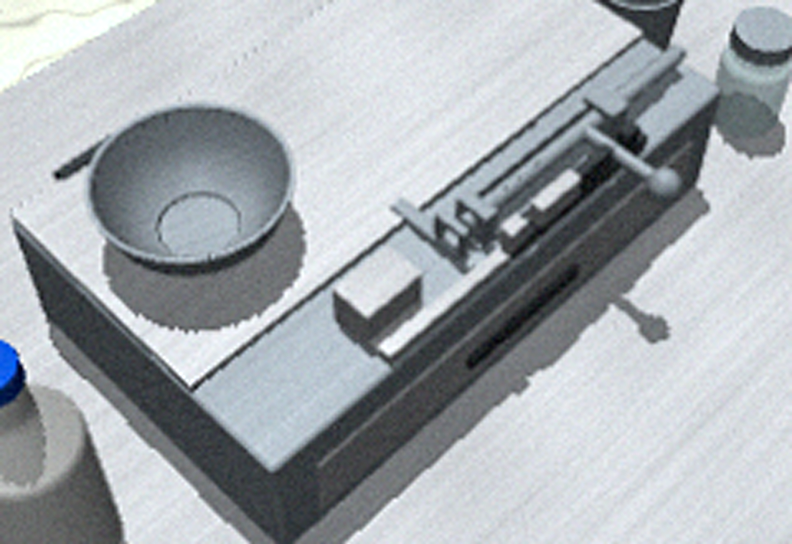

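The knob is at scene (329.3,154.0) and side (396.5,189.8). The top's corners are visible in both views, so I'll triangulate them.

```bash
python3 - <<'E'
from h import *
S=lambda x,y:('scene0.png',225+x/3.7,130+y/3.7)
D=lambda x,y:('side0.png',195+x/3.3,135+y/3.3)
np.set_printoptions(precision=4,suppress=True)
k=tri([S(386,89),D(665,181)]); fr=tri([S(638,340),D(275,468)]); hi=tri([S(370,524),D(12,212)]); root=tri([S(340,118),D(590,130)])
print('knob',k,'frontR',fr,'hinge+y',hi,'root',root)
print('knob z=.116', onz(*S(386,89),.116),onz(*D(665,181),.116))
fl=onz(*D(718,95),fr[2]); h2=onz(*S(13,193),hi[2]); print('front-y',fl,'hinge-y',h2)
for a,b in ((fl,fr),(h2,hi)): print(np.degrees(np.arctan2(*(b-a)[1::-1])),np.linalg.norm(b-a))
d=hi-fr;print('x dir',np.degrees(np.arctan2(d[1],d[0])),np.linalg.norm(d))
# bystanders
print('shaker cap',onz(*S(190,35),.09),'jug cap',onz('scene0.png',401,238,.185), 'bowl', tri([S(403,310),D(192,180)]))
E
```

```text
knob [ 0.4986 -0.0291  0.1153] frontR [0.5232 0.2603 0.0924] hinge+y [0.7598 0.2682 0.1026] root [ 0.5524 -0.0186  0.124 ]
knob z=.116 [ 0.5001 -0.0252  0.116 ] [ 0.4992 -0.0315  0.116 ]
front-y [ 0.5333 -0.1343  0.0924] hinge-y [ 0.7712 -0.1216  0.1026]
91.46314297867868 0.39476419385547235
91.66520826064806 0.38998441582251203
x dir 1.9133527323387662 0.23702422862262806
shaker cap [ 0.5556 -0.2071  0.09  ] jug cap [0.6198 0.3547 0.185 ] bowl [0.6656 0.1921 0.1579]
```

The locker is yawed about 1.7° and the knob is at (0.4995, -0.028, 0.116). I'll twist the tool about -22.6° so the fingers close along the locker's y, then move above the knob.

```bash
python3 -m pendant '[{"twist":-7.5},{"twist":-7.5},{"twist":-7.6},{"dx":-6,"dy":-15},{"dx":-14,"dy":-34},{"dx":-14,"dy":-34},{"dx":-14,"dy":-34},{"dx":-14,"dy":-34},{"dx":-14,"dy":-34},{"dx":-14,"dy":-34},{"dx":-14,"dy":-34},{"dx":-14,"dy":-34},{"dx":-14,"dy":-34},{"dx":-14,"dy":-34},{"dx":-14,"dy":-34},{"dx":-14,"dy":-34},{"dx":-14,"dy":-34},{"dx":-14,"dy":-34},{"dx":-14,"dy":-34}]' 0 20
python3 -m pendant '[{"dx":-14,"dy":-34},{"dx":-14,"dy":-34},{"dx":-10,"dy":-20},{"dx":-5,"dy":-10},{}]'
python3 - <<'E'
from h import *
d=snap('wrist','w1.png')
s=ctrl.observe(); print(s['clock'],s['eef_pos'],s['tool_rot'][:,1],s['ft_force'],proj('w1.png',[.4995,-.028,.116]))
E
```

```text
0.15 [0.22222045 0.5837325  0.23073553] [ 0.35582999  0.93455001 -0.00114048] [-0.1728076   0.72275173 -0.34982229] [-24.35946852 522.54999895]schema error: expected keys dx, dy, dz, twist
schema error: expected keys dx, dy, dz, twist
```

View pics/w1.png

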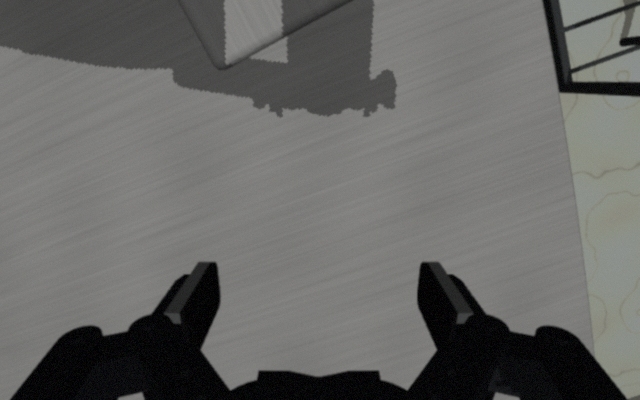

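The moves were refused because every key is required. The picture only shows bare table at the start pose, so I'll resend with all the keys.

```bash
python3 -m pendant '[{"dx":0,"dy":0,"dz":0,"twist":-7.5},{"dx":0,"dy":0,"dz":0,"twist":-7.5},{"dx":0,"dy":0,"dz":0,"twist":-7.6},{"dx":-7,"dy":-16,"dz":0,"twist":0},{"dx":-14,"dy":-34,"dz":0,"twist":0},{"dx":-14,"dy":-34,"dz":0,"twist":0},{"dx":-14,"dy":-34,"dz":0,"twist":0},{"dx":-14,"dy":-34,"dz":0,"twist":0},{"dx":-14,"dy":-34,"dz":0,"twist":0},{"dx":-14,"dy":-34,"dz":0,"twist":0},{"dx":-14,"dy":-34,"dz":0,"twist":0},{"dx":-14,"dy":-34,"dz":0,"twist":0},{"dx":-14,"dy":-34,"dz":0,"twist":0},{"dx":-14,"dy":-34,"dz":0,"twist":0},{"dx":-14,"dy":-34,"dz":0,"twist":0},{"dx":-14,"dy":-34,"dz":0,"twist":0},{"dx":-14,"dy":-34,"dz":0,"twist":0},{"dx":-14,"dy":-34,"dz":0,"twist":0}]' 0 20
python3 -m pendant '[{"dx":-14,"dy":-34,"dz":0,"twist":0},{"dx":-14,"dy":-34,"dz":0,"twist":0},{"dx":-14,"dy":-34,"dz":0,"twist":0},{"dx":-10,"dy":-20,"dz":0,"twist":0},{"dx":-5,"dy":-6,"dz":0,"twist":0},{"dx":0,"dy":0,"dz":0,"twist":0},{"dx":0,"dy":0,"dz":0,"twist":0}]'
python3 - <<'E'
from h import *
d=snap('wrist','w2.png')
s=ctrl.observe(); print(s['clock'],s['eef_pos'],s['tool_rot'][:,1],s['ft_force'],proj('w2.png',[.4995,-.028,.116]))
E
```

```text
clock: 1.95
eef_pos: [0.44, 0.0964, 0.2313]
tool_rot: [[-1.0, -0.027, -0.0], [-0.027, 1.0, -0.0], [0.0, -0.0, -1.0]]
ft_force: [0.4, 0.3, -0.4]
grip_width: 0.0427
grasp_force: 0.0
clock: 2.65
eef_pos: [0.5004, -0.0271, 0.2311]
tool_rot: [[-1.0, -0.03, -0.001], [-0.03, 1.0, 0.0], [0.001, 0.0, -1.0]]
ft_force: [0.6, 0.3, -0.9]
grip_width: 0.0424
grasp_force: 0.0
2.7 [ 0.50039002 -0.02687134  0.23114913] [-3.06789536e-02  9.99529257e-01  2.56324769e-04] [-0.49600553  0.34107496  0.36630009] [317.84879074 190.05320313]
```

View pics/w2.png

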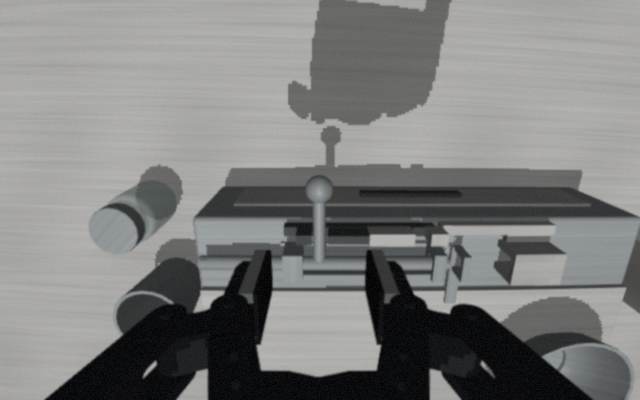

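The wrist view shows the knob at (319.5,189), 1.7 px from the predicted (317.8,190). The bolt rod at row ~265 runs level, so the yaw is right. The shaker and cup at the left are well clear.

```bash
python3 - <<'E'
from h import *
print(onz('w2.png',319.5,189,.116), tri([('w2.png',319.5,189),('side0.png',396.5,189.8),('scene0.png',329.3,154.05)]))
for a in ((285,259),(430,266),(300,218),(600,220)): print(a,onz('w2.png',*a,.116)[:2])
E
python3 -m pendant '[{"dx":0,"dy":0,"dz":15,"twist":0},{"dx":0,"dy":0,"dz":15,"twist":0},{"dx":0,"dy":0,"dz":15,"twist":0},{"dx":0,"dy":0,"dz":15,"twist":0},{"dx":0,"dy":0,"dz":0,"twist":0}]'
```

```text
[ 0.49861002 -0.02674541  0.116     ] [ 0.49870583 -0.0277397   0.11637712]
(285, 259) [ 0.5601269  -0.05355843]
(430, 266) [0.56346779 0.06831469]
(300, 218) [ 0.52317142 -0.04154432]
(600, 220) [0.51837038 0.20679696]
clock: 3.2
eef_pos: [0.4993, -0.0265, 0.1697]
tool_rot: [[-0.999, -0.032, -0.004], [-0.032, 0.999, 0.0], [0.004, 0.001, -1.0]]
ft_force: [0.1, -0.5, -0.0]
grip_width: 0.0426
grasp_force: 0.0
```

TCP and knob agree within 1 mm, so I'll descend to the grasp height.

```bash
python3 -m pendant '[{"dx":0,"dy":0,"dz":12,"twist":0},{"dx":0,"dy":0,"dz":12,"twist":0},{"dx":0,"dy":0,"dz":12,"twist":0},{"dx":0,"dy":0,"dz":12,"twist":0},{"dx":0,"dy":0,"dz":12,"twist":0},{"dx":0,"dy":0,"dz":10,"twist":0},{"dx":0,"dy":0,"dz":0,"twist":0},{"dx":0,"dy":0,"dz":0,"twist":0}]'
python3 - <<'E'
from h import *
snap('wrist','w3.png'); f=cv2.imread('pics/w3.png'); g=f[150:330,200:440]; cv2.imwrite('pics/w3c.png',cv2.resize(g,None,fx=3,fy=3))
E
```

```text
clock: 4.0
eef_pos: [0.5012, -0.0277, 0.101]
tool_rot: [[-1.0, -0.031, -0.001], [-0.031, 1.0, 0.0], [0.001, 0.0, -1.0]]
ft_force: [0.7, -0.2, 0.1]
grip_width: 0.0424
grasp_force: 0.0
```

View pics/w3c.png

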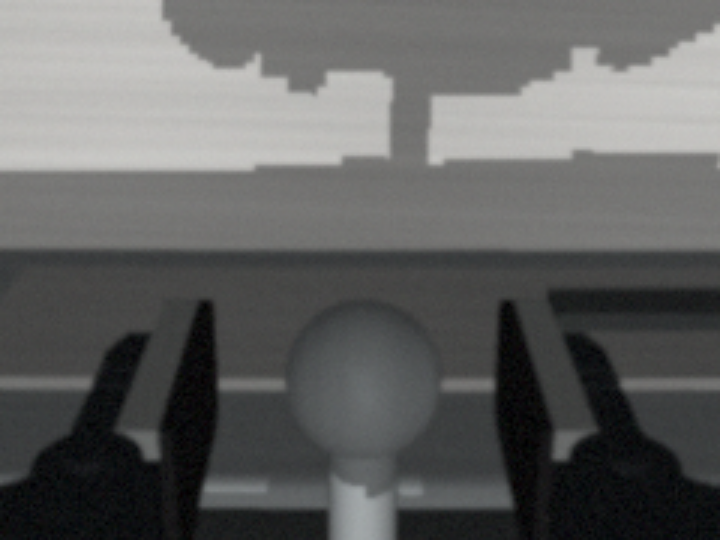

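The knob is centred at column 364 and the gap's middle is at 357, so I need about 1 mm toward +y. I'll correct that and close gently.

```bash
python3 -m pendant '[{"dx":2,"dy":1,"dz":3,"twist":0},{"dx":0,"dy":0,"dz":0,"twist":0}]'
python3 -m pendant '[{"dx":0,"dy":0,"dz":0,"twist":0},{"dx":0,"dy":0,"dz":0,"twist":0},{"dx":0,"dy":0,"dz":0,"twist":0},{"dx":0,"dy":0,"dz":0,"twist":0},{"dx":0,"dy":0,"dz":0,"twist":0},{"dx":0,"dy":0,"dz":0,"twist":0}]' 1 20
```

```text
clock: 4.25
eef_pos: [0.4989, -0.0266, 0.0984]
tool_rot: [[-1.0, -0.031, -0.0], [-0.031, 1.0, 0.0], [0.0, 0.0, -1.0]]
ft_force: [-0.3, 0.1, -0.2]
grip_width: 0.0427
grasp_force: 0.0
clock: 4.85
eef_pos: [0.4993, -0.0268, 0.0984]
tool_rot: [[-1.0, -0.031, 0.0], [-0.031, 1.0, -0.0], [-0.0, -0.0, -1.0]]
ft_force: [0.4, -0.9, 0.6]
grip_width: 0.02
grasp_force: 19.5
```

Gripped, with negligible side force. I'll lift along the 64 mm arc, first part.

```bash
python3 -m pendant '[{"dx":0,"dy":0,"dz":-3.2,"twist":0},{"dx":-0.3,"dy":0,"dz":-3.2,"twist":0},{"dx":-0.4,"dy":0,"dz":-3.2,"twist":0},{"dx":-0.6,"dy":0,"dz":-3.1,"twist":0},{"dx":-0.7,"dy":0,"dz":-3.1,"twist":0},{"dx":-0.9,"dy":0,"dz":-3.1,"twist":0},{"dx":0,"dy":0,"dz":0,"twist":0}]'
python3 -m pendant '[{"dx":-2.2,"dy":0,"dz":-6.0,"twist":0},{"dx":-2.8,"dy":0,"dz":-5.8,"twist":0},{"dx":-3.3,"dy":0,"dz":-5.5,"twist":0},{"dx":0,"dy":0,"dz":0,"twist":0}]'
```

```text
clock: 5.55
eef_pos: [0.5021, -0.0267, 0.1176]
tool_rot: [[-1.0, -0.031, -0.0], [-0.031, 1.0, -0.0], [0.0, -0.0, -1.0]]
ft_force: [0.5, -2.5, -0.8]
grip_width: 0.0201
grasp_force: 19.6
clock: 5.95
eef_pos: [0.5109, -0.0264, 0.1354]
tool_rot: [[-1.0, -0.031, 0.001], [-0.031, 1.0, -0.0], [-0.001, -0.0, -1.0]]
ft_force: [-2.2, -3.0, 0.1]
grip_width: 0.0202
grasp_force: 19.7
```

Forces are low and it is tracking the arc. I'll go on to about 0.9 rad.

```bash
python3 -m pendant '[{"dx":-3.9,"dy":0,"dz":-5.1,"twist":0},{"dx":-4.4,"dy":0,"dz":-4.7,"twist":0},{"dx":-4.8,"dy":0,"dz":-4.2,"twist":0},{"dx":0,"dy":0,"dz":0,"twist":0},{"dx":0,"dy":0,"dz":0,"twist":0}]'
python3 - <<'E'
from h import *
snap('side','s2.png'); f=cv2.imread('pics/s2.png')[120:300,280:440]; cv2.imwrite('pics/s2c.png',cv2.convertScaleAbs(cv2.resize(f,None,fx=3.3,fy=3.3,interpolation=cv2.INTER_CUBIC),alpha=1.7))
E
```

```text
clock: 6.45
eef_pos: [0.5238, -0.026, 0.1487]
tool_rot: [[-1.0, -0.031, 0.001], [-0.031, 1.0, -0.0], [-0.001, -0.0, -1.0]]
ft_force: [-1.6, -1.8, 0.1]
grip_width: 0.0203
grasp_force: 19.8
```

View pics/s2c.png

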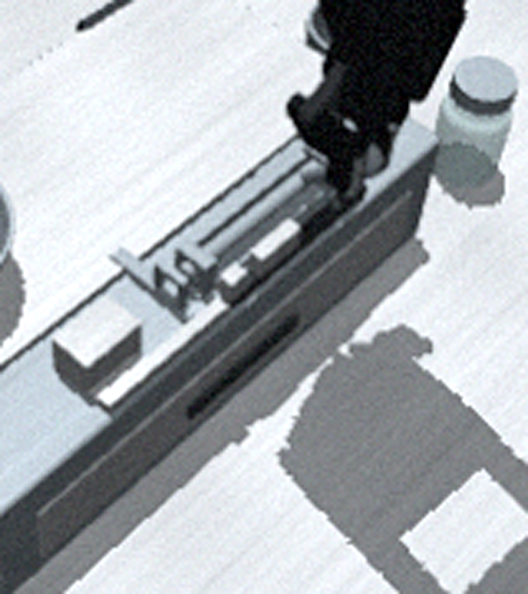

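The handle is raised with the knob in the gripper, about 0.9 rad and clear of the rail. Next I slide along +y: fast for 44 mm, then feeling.

```bash
python3 -m pendant '[{"dx":0,"dy":2,"dz":0,"twist":0},{"dx":0,"dy":3,"dz":0,"twist":0},{"dx":0,"dy":3,"dz":0,"twist":0},{"dx":0,"dy":3,"dz":0,"twist":0},{"dx":0,"dy":3,"dz":0,"twist":0},{"dx":0,"dy":3,"dz":0,"twist":0},{"dx":0,"dy":3,"dz":0,"twist":0},{"dx":0,"dy":2,"dz":0,"twist":0}]'
python3 -m pendant '[{"dx":0,"dy":3,"dz":0,"twist":0},{"dx":0,"dy":3,"dz":0,"twist":0},{"dx":0,"dy":3,"dz":0,"twist":0},{"dx":0,"dy":3,"dz":0,"twist":0},{"dx":0,"dy":3,"dz":0,"twist":0},{"dx":0,"dy":3,"dz":0,"twist":0},{"dx":0,"dy":2,"dz":0,"twist":0},{"dx":0,"dy":1,"dz":0,"twist":0}]'
```

```text
clock: 7.3
eef_pos: [0.5229, -0.0036, 0.1485]
tool_rot: [[-1.0, -0.031, 0.0], [-0.031, 1.0, 0.0], [-0.0, 0.0, -1.0]]
ft_force: [-0.6, -3.4, -0.9]
grip_width: 0.0201
grasp_force: 19.7
clock: 8.1
eef_pos: [0.5222, 0.0172, 0.1485]
tool_rot: [[-1.0, -0.031, 0.0], [-0.031, 1.0, 0.0], [-0.0, 0.0, -1.0]]
ft_force: [1.9, -2.6, -3.1]
grip_width: 0.0201
grasp_force: 19.7
```

```bash
python3 - <<'E'
from h import *
R=np.array([[.9995,.031],[-.031,.9995]])
for a in ((529,215),(502,240),(610,160),(540,205)):
    p=onz('side0.png',195+a[0]/3.3,135+a[1]/3.3,.126)[:2]; print(a,R@(p-np.array([.4986,-.0268]))*1e3)
E
python3 -m pendant '[{"dx":0,"dy":1,"dz":0,"twist":0},{"dx":0,"dy":1,"dz":0,"twist":0},{"dx":0,"dy":1,"dz":0,"twist":0},{"dx":0,"dy":1,"dz":0,"twist":0}]'
```

```text
(529, 215) [36.91171329 80.12618814]
(502, 240) [ 35.72901122 104.87853357]
(610, 160) [30.34569061 13.50399317]
(540, 205) [37.31006281 69.92104513]
clock: 8.5
eef_pos: [0.5221, 0.021, 0.1485]
tool_rot: [[-1.0, -0.031, 0.0], [-0.031, 1.0, -0.0], [-0.0, -0.0, -1.0]]
ft_force: [1.3, -2.6, -2.8]
grip_width: 0.0205
grasp_force: 19.7
```

```bash
python3 -m pendant '[{"dx":0,"dy":1,"dz":0,"twist":0},{"dx":0,"dy":1,"dz":0,"twist":0},{"dx":0,"dy":1,"dz":0,"twist":0},{"dx":0,"dy":1,"dz":0,"twist":0}]'
```

```text
clock: 8.9
eef_pos: [0.522, 0.0251, 0.1485]
tool_rot: [[-1.0, -0.031, 0.0], [-0.031, 1.0, 0.0], [-0.0, 0.0, -1.0]]
ft_force: [2.3, -2.6, -3.5]
grip_width: 0.0202
grasp_force: 19.7
```

```bash
python3 -m pendant '[{"dx":0,"dy":1,"dz":0,"twist":0},{"dx":0,"dy":1,"dz":0,"twist":0},{"dx":0,"dy":1,"dz":0,"twist":0}]'
```

```text
clock: 9.2
eef_pos: [0.5219, 0.0281, 0.1485]
tool_rot: [[-1.0, -0.031, 0.0], [-0.031, 1.0, 0.0], [-0.0, 0.0, -1.0]]
ft_force: [1.2, -2.8, -3.8]
grip_width: 0.0203
grasp_force: 19.7
```

```bash
python3 -m pendant '[{"dx":0,"dy":1,"dz":0,"twist":0},{"dx":0,"dy":1,"dz":0,"twist":0},{"dx":0,"dy":1,"dz":0,"twist":0}]'
```

```text
clock: 9.5
eef_pos: [0.5218, 0.0311, 0.1485]
tool_rot: [[-1.0, -0.031, 0.0], [-0.031, 1.0, 0.0], [-0.0, 0.0, -1.0]]
ft_force: [3.2, -2.9, -4.7]
grip_width: 0.0203
grasp_force: 19.7
```

```bash
python3 -m pendant '[{"dx":0,"dy":1,"dz":0,"twist":0},{"dx":0,"dy":1,"dz":0,"twist":0},{"dx":0,"dy":1,"dz":0,"twist":0}]'
```

```text
clock: 9.8
eef_pos: [0.5217, 0.0341, 0.1485]
tool_rot: [[-1.0, -0.031, 0.0], [-0.031, 1.0, 0.0], [-0.0, 0.0, -1.0]]
ft_force: [3.0, -0.9, -4.7]
grip_width: 0.0201
grasp_force: 19.7
```

```bash
python3 -m pendant '[{"dx":-0.3,"dy":1,"dz":0.2,"twist":0},{"dx":0,"dy":1,"dz":0,"twist":0},{"dx":0,"dy":1,"dz":0,"twist":0}]'
```

```text
clock: 10.1
eef_pos: [0.5215, 0.0371, 0.1483]
tool_rot: [[-1.0, -0.031, -0.001], [-0.031, 1.0, -0.0], [0.001, -0.0, -1.0]]
ft_force: [-0.2, -2.7, -0.9]
grip_width: 0.0202
grasp_force: 19.8
```

```bash
python3 -m pendant '[{"dx":0,"dy":1,"dz":0,"twist":0},{"dx":0,"dy":1,"dz":0,"twist":0},{"dx":0,"dy":1,"dz":0,"twist":0}]'
```

```text
clock: 10.4
eef_pos: [0.5215, 0.0401, 0.1483]
tool_rot: [[-1.0, -0.031, -0.001], [-0.031, 1.0, -0.0], [0.001, -0.0, -1.0]]
ft_force: [-0.8, -3.3, -0.2]
grip_width: 0.02
grasp_force: 19.8
```

The arm is stiff, about 15 N/mm. From here I take 0.5 mm rows with a force check between calls.

```bash
cat > ok.py <<'E'
from bench import ctrl; import sys
f=ctrl.observe()['ft_force']; sys.exit(f[1]<-8)
E
python3 -m pendant '[{"dx":0,"dy":0.5,"dz":0,"twist":0},{"dx":0,"dy":0.5,"dz":0,"twist":0}]' | grep -E 'eef|ft_f' && python3 ok.py && python3 -m pendant '[{"dx":0,"dy":0.5,"dz":0,"twist":0},{"dx":0,"dy":0.5,"dz":0,"twist":0}]' | grep -E 'eef|ft_f' && python3 ok.py && python3 -m pendant '[{"dx":0,"dy":0.5,"dz":0,"twist":0},{"dx":0,"dy":0.5,"dz":0,"twist":0}]' | grep -E 'eef|ft_f' && python3 ok.py && python3 -m pendant '[{"dx":0,"dy":0.5,"dz":0,"twist":0},{"dx":0,"dy":0.5,"dz":0,"twist":0}]' | grep -E 'eef|ft_f' && python3 ok.py && python3 -m pendant '[{"dx":0,"dy":0.5,"dz":0,"twist":0},{"dx":0,"dy":0.5,"dz":0,"twist":0}]' | grep -E 'eef|ft_f'
```

```text
eef_pos: [0.5215, 0.0411, 0.1483]
ft_force: [-2.3, -2.9, 0.9]False
```

```bash
sed -i 's/sys.exit(\(.*\))$/sys.exit(int(\1))/' ok.py
python3 -m pendant '[{"dx":0,"dy":0.5,"dz":0,"twist":0},{"dx":0,"dy":0.5,"dz":0,"twist":0}]' | grep -E 'eef|ft_f' && python3 ok.py && python3 -m pendant '[{"dx":0,"dy":0.5,"dz":0,"twist":0},{"dx":0,"dy":0.5,"dz":0,"twist":0}]' | grep -E 'eef|ft_f' && python3 ok.py && python3 -m pendant '[{"dx":0,"dy":0.5,"dz":0,"twist":0},{"dx":0,"dy":0.5,"dz":0,"twist":0}]' | grep -E 'eef|ft_f' && python3 ok.py && python3 -m pendant '[{"dx":0,"dy":0.5,"dz":0,"twist":0},{"dx":0,"dy":0.5,"dz":0,"twist":0}]' | grep -E 'eef|ft_f' && python3 ok.py && python3 -m pendant '[{"dx":0,"dy":0.5,"dz":0,"twist":0},{"dx":0,"dy":0.5,"dz":0,"twist":0}]' | grep -E 'eef|ft_f'
```

```text
eef_pos: [0.5215, 0.042, 0.1483]
ft_force: [-2.6, -1.8, 2.7]
eef_pos: [0.5215, 0.043, 0.1483]
ft_force: [-3.2, -2.5, 2.8]
eef_pos: [0.5214, 0.044, 0.1483]
ft_force: [-3.2, -2.0, 2.2]
eef_pos: [0.5214, 0.045, 0.1483]
ft_force: [-3.5, -3.5, 3.6]
eef_pos: [0.5214, 0.0461, 0.1483]
ft_force: [-4.6, -3.2, 4.6]
```

```bash

python3 -m pendant '[{"dx":0.2,"dy":0.5,"dz":-0.2,"twist":0},{"dx":0,"dy":0.5,"dz":0,"twist":0}]' | grep -E 'eef|ft_f' && python3 ok.py && python3 -m pendant '[{"dx":0,"dy":0.5,"dz":0,"twist":0},{"dx":0,"dy":0.5,"dz":0,"twist":0}]' | grep -E 'eef|ft_f' && python3 ok.py && python3 -m pendant '[{"dx":0,"dy":0.5,"dz":0,"twist":0},{"dx":0,"dy":0.5,"dz":0,"twist":0}]' | grep -E 'eef|ft_f' && python3 ok.py && python3 -m pendant '[{"dx":0,"dy":0.5,"dz":0,"twist":0},{"dx":0,"dy":0.5,"dz":0,"twist":0}]' | grep -E 'eef|ft_f' && python3 ok.py && python3 -m pendant '[{"dx":0,"dy":0.5,"dz":0,"twist":0},{"dx":0,"dy":0.5,"dz":0,"twist":0}]' | grep -E 'eef|ft_f'
```

```text
eef_pos: [0.5216, 0.0471, 0.1485]
ft_force: [-2.2, -2.5, 1.3]
eef_pos: [0.5215, 0.048, 0.1485]
ft_force: [-1.8, -2.0, 0.6]
eef_pos: [0.5215, 0.0491, 0.1485]
ft_force: [-1.6, -1.6, 0.4]
eef_pos: [0.5214, 0.0501, 0.1485]
ft_force: [-0.8, -3.5, 0.5]
eef_pos: [0.5214, 0.051, 0.1485]
ft_force: [-1.0, -2.7, -0.6]
```

```bash

python3 -m pendant '[{"dx":0,"dy":0.5,"dz":0,"twist":0},{"dx":0,"dy":0.5,"dz":0,"twist":0}]' | grep -E 'eef|ft_f' && python3 ok.py && python3 -m pendant '[{"dx":0,"dy":0.5,"dz":0,"twist":0},{"dx":0,"dy":0.5,"dz":0,"twist":0}]' | grep -E 'eef|ft_f' && python3 ok.py && python3 -m pendant '[{"dx":0,"dy":0.5,"dz":0,"twist":0},{"dx":0,"dy":0.5,"dz":0,"twist":0}]' | grep -E 'eef|ft_f' && python3 ok.py && python3 -m pendant '[{"dx":0,"dy":0.5,"dz":0,"twist":0},{"dx":0,"dy":0.5,"dz":0,"twist":0}]' | grep -E 'eef|ft_f' && python3 ok.py && python3 -m pendant '[{"dx":0,"dy":0.5,"dz":0,"twist":0},{"dx":0,"dy":0.5,"dz":0,"twist":0}]' | grep -E 'eef|ft_f'
```

```text
eef_pos: [0.5213, 0.0521, 0.1485]
ft_force: [-0.9, -2.4, -0.6]
eef_pos: [0.5213, 0.0531, 0.1485]
ft_force: [1.0, -2.2, -0.9]
eef_pos: [0.5212, 0.054, 0.1485]
ft_force: [0.2, -3.2, -1.5]
eef_pos: [0.5212, 0.055, 0.1485]
ft_force: [0.9, -2.7, -1.8]
eef_pos: [0.5212, 0.056, 0.1485]
ft_force: [0.2, -2.5, -3.2]
```

```bash

python3 -m pendant '[{"dx":0,"dy":0.5,"dz":0,"twist":0}]' | grep -E 'eef|ft_f' && python3 ok.py && python3 -m pendant '[{"dx":0,"dy":0.5,"dz":0,"twist":0}]' | grep -E 'eef|ft_f' && python3 ok.py && python3 -m pendant '[{"dx":0,"dy":0.5,"dz":0,"twist":0}]' | grep -E 'eef|ft_f' && python3 ok.py && python3 -m pendant '[{"dx":0,"dy":0.5,"dz":0,"twist":0}]' | grep -E 'eef|ft_f' 
python3 - <<'E'
from h import *
f=snap('side','s3.png')['frame'][120:300,250:430]; cv2.imwrite('pics/s3c.png',cv2.convertScaleAbs(cv2.resize(f,None,fx=3.3,fy=3.3,interpolation=cv2.INTER_CUBIC),alpha=1.7))
E
```

```text
eef_pos: [0.5211, 0.0562, 0.1485]
ft_force: [1.0, -7.2, -2.5]
eef_pos: [0.5211, 0.0563, 0.1485]
ft_force: [2.3, -8.8, -2.6]
```

View pics/s3c.png

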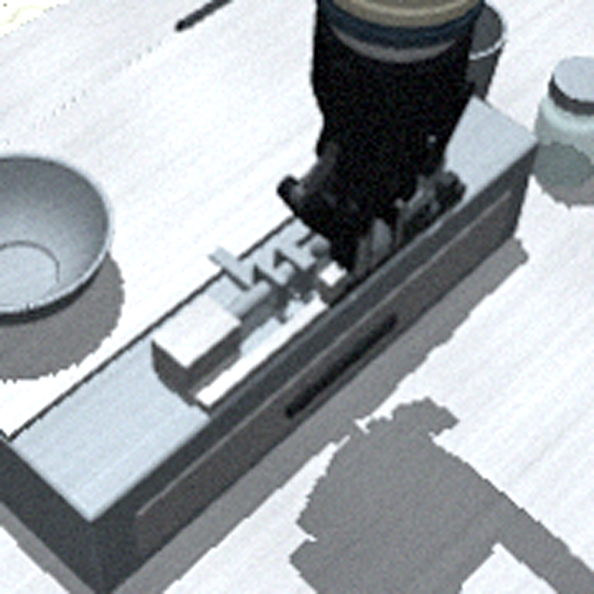

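The bolt now passes through the eye into the catch block. The end was felt at y≈0.0562 with about 9 N. I'll relax by 0.8 mm and then lower along the arc, checking forces.

```bash

python3 -m pendant '[{"dx":-0.2,"dy":-0.8,"dz":0.1,"twist":0},{"dx":0,"dy":0,"dz":0,"twist":0}]' | grep -E 'eef|ft_f'
python3 -m pendant '[{"dx":2.4,"dy":0,"dz":2.1,"twist":0},{"dx":2.4,"dy":0,"dz":2.1,"twist":0},{"dx":2.2,"dy":0,"dz":2.3,"twist":0},{"dx":0,"dy":0,"dz":0,"twist":0}]' | grep -E 'eef|ft_f'
```

```text
eef_pos: [0.5211, 0.0561, 0.1484]
ft_force: [-0.4, -2.6, -0.8]
eef_pos: [0.5144, 0.056, 0.1417]
ft_force: [2.4, -4.0, -0.8]
```

```bash
cat > ok.py <<'E'
from bench import ctrl; import sys, numpy as np
f=ctrl.observe()['ft_force']; sys.exit(int(np.linalg.norm(f)>10))
E
python3 -m pendant '[{"dx":1.1,"dy":0,"dz":1.2,"twist":0},{"dx":1.1,"dy":0,"dz":1.2,"twist":0}]' | grep -E 'eef|ft_f' && python3 ok.py && python3 -m pendant '[{"dx":1,"dy":0,"dz":1.3,"twist":0},{"dx":1,"dy":0,"dz":1.3,"twist":0}]' | grep -E 'eef|ft_f' && python3 ok.py && python3 -m pendant '[{"dx":0.9,"dy":0,"dz":1.3,"twist":0},{"dx":0.9,"dy":0,"dz":1.3,"twist":0}]' | grep -E 'eef|ft_f' && python3 ok.py && python3 -m pendant '[{"dx":0.8,"dy":0,"dz":1.4,"twist":0},{"dx":0.8,"dy":0,"dz":1.4,"twist":0}]' | grep -E 'eef|ft_f'
```

```text
eef_pos: [0.5124, 0.0559, 0.1396]
ft_force: [3.8, -3.9, -1.6]
eef_pos: [0.5099, 0.0559, 0.1368]
ft_force: [0.6, -4.3, 0.8]
eef_pos: [0.5079, 0.0558, 0.1342]
ft_force: [0.7, -3.6, 1.1]
eef_pos: [0.5062, 0.0557, 0.1313]
ft_force: [-0.7, -2.9, 1.9]
```

```bash

python3 -m pendant '[{"dx":1.4,"dy":0,"dz":2.5,"twist":0},{"dx":1.3,"dy":0,"dz":2.6,"twist":0}]' | grep -E 'eef|ft_f' && python3 ok.py && python3 -m pendant '[{"dx":1.3,"dy":0,"dz":2.9,"twist":0},{"dx":1.2,"dy":0,"dz":3,"twist":0}]' | grep -E 'eef|ft_f' && python3 ok.py && python3 -m pendant '[{"dx":1,"dy":0,"dz":3,"twist":0},{"dx":0.9,"dy":0,"dz":3.1,"twist":0}]' | grep -E 'eef|ft_f' && python3 ok.py && python3 -m pendant '[{"dx":0.7,"dy":0,"dz":3.1,"twist":0},{"dx":0.6,"dy":0,"dz":3.2,"twist":0}]' | grep -E 'eef|ft_f'
```

```text
eef_pos: [0.5037, 0.0557, 0.1262]
ft_force: [0.0, -3.3, 0.5]
eef_pos: [0.5013, 0.0556, 0.1202]
ft_force: [-0.8, -3.8, 1.1]
eef_pos: [0.4995, 0.0556, 0.1142]
ft_force: [0.0, -2.4, 0.8]
eef_pos: [0.4983, 0.0555, 0.1079]
ft_force: [0.3, -3.6, 1.5]
```

Nearly home with low forces, so I'll feel the last 9.5 mm.

```bash

python3 -m pendant '[{"dx":0.3,"dy":0,"dz":2.5,"twist":0},{"dx":0.3,"dy":0,"dz":2.5,"twist":0}]' | grep -E 'eef|ft_f' && python3 ok.py && python3 -m pendant '[{"dx":0.1,"dy":0,"dz":1.2,"twist":0},{"dx":0,"dy":0,"dz":1.2,"twist":0}]' | grep -E 'eef|ft_f' && python3 ok.py && python3 -m pendant '[{"dx":0,"dy":0,"dz":0.7,"twist":0}]' | grep -E 'eef|ft_f' && python3 ok.py && python3 -m pendant '[{"dx":0,"dy":0,"dz":0.7,"twist":0}]' | grep -E 'eef|ft_f' && python3 ok.py && python3 -m pendant '[{"dx":0,"dy":0,"dz":0.5,"twist":0}]' | grep -E 'eef|ft_f' && python3 ok.py && python3 -m pendant '[{"dx":0,"dy":0,"dz":0.5,"twist":0}]' | grep -E 'eef|ft_f'
```

```text
eef_pos: [0.4978, 0.0555, 0.1029]
ft_force: [0.3, -4.4, 0.5]
eef_pos: [0.4976, 0.0555, 0.1006]
ft_force: [0.7, -3.3, 1.3]
eef_pos: [0.4976, 0.0555, 0.1]
ft_force: [-0.9, -4.3, 2.1]
eef_pos: [0.4976, 0.0555, 0.0994]
ft_force: [-0.8, -3.3, 4.4]
eef_pos: [0.4976, 0.0555, 0.0991]
ft_force: [-1.2, -3.4, 6.5]
eef_pos: [0.4977, 0.0555, 0.0987]
ft_force: [-2.3, -3.6, 8.3]
```

```bash

python3 -m pendant '[{"dx":0,"dy":0,"dz":0.5,"twist":0}]' | grep -E 'eef|ft_f'
python3 -m pendant '[{"dx":0,"dy":0,"dz":0,"twist":0},{"dx":0,"dy":0,"dz":0,"twist":0},{"dx":0,"dy":0,"dz":0,"twist":0},{"dx":0,"dy":0,"dz":0,"twist":0},{"dx":0,"dy":0,"dz":0,"twist":0}]' 0
```

```text
eef_pos: [0.4977, 0.0555, 0.0984]
ft_force: [-0.8, -4.1, 7.1]
clock: 17.45
eef_pos: [0.4975, 0.0556, 0.0977]
tool_rot: [[-1.0, -0.031, -0.0], [-0.031, 1.0, 0.0], [0.0, 0.0, -1.0]]
ft_force: [-1.2, 0.8, -0.1]
grip_width: 0.0422
grasp_force: 0.0
```

Released with no load. I'll retreat straight up and look.

```bash

python3 -m pendant '[{"dx":0,"dy":0,"dz":-8,"twist":0},{"dx":0,"dy":0,"dz":-15,"twist":0},{"dx":0,"dy":0,"dz":-20,"twist":0},{"dx":0,"dy":0,"dz":-30,"twist":0},{"dx":0,"dy":0,"dz":-30,"twist":0},{"dx":0,"dy":0,"dz":-25,"twist":0},{"dx":10,"dy":0,"dz":0,"twist":0},{"dx":30,"dy":0,"dz":0,"twist":0},{"dx":30,"dy":0,"dz":0,"twist":0},{"dx":0,"dy":0,"dz":0,"twist":0}]'
python3 - <<'E'
from h import *
snap('wrist','w9.png'); a=snap('side','s9.png')['frame'][120:300,250:430]
b=cv2.imread('pics/w9.png')[100:340,200:440]
v=np.hstack([cv2.convertScaleAbs(cv2.resize(a,(400,400),interpolation=cv2.INTER_CUBIC),alpha=1.7),cv2.resize(b,(400,400))])
cv2.imwrite('pics/fin.png',v)
E
```

```text
clock: 18.45
eef_pos: [0.423, 0.053, 0.2249]
tool_rot: [[-1.0, -0.031, -0.004], [-0.031, 1.0, -0.0], [0.004, -0.0, -1.0]]
ft_force: [-0.1, -0.3, -0.9]
grip_width: 0.0426
grasp_force: 0.0
```

View pics/fin.png

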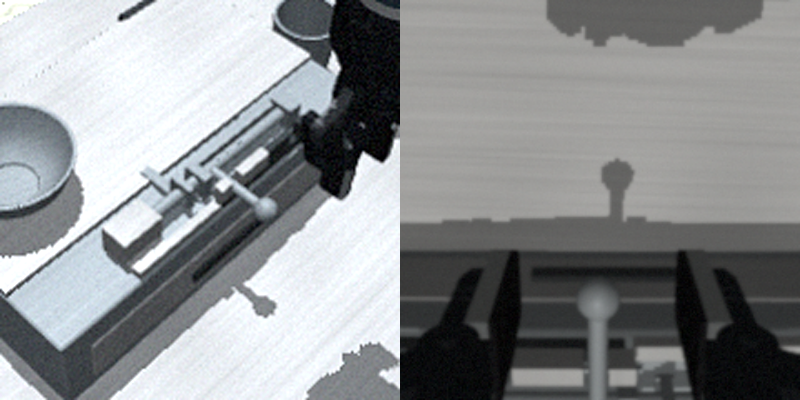

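The handle lies down in the catch's notch: the knob is at side crop (264,209) and wrist crop (598,300), with its shadow just as at the start. I'll check its height quickly.

```bash
python3 - <<'E'
from h import *
print(tri([('s9.png',250+264*.45,120+209*.45),('w9.png',200+198*.6,100+300*.6)]))
E
```

```text
[0.496321   0.05518536 0.11781463]
```

```bash
python3 - <<'E'
from h import *
print('start',tri([('w2.png',319.5,189),('side0.png',396.5,189.8)]))
def c(f,x,y,r):  # refined knob circle
    g=cv2.resize(cv2.cvtColor(cv2.imread('pics/'+f),6)[y-r:y+r,x-r:x+r],None,fx=8,fy=8,interpolation=cv2.INTER_CUBIC); return g
v=np.hstack([cv2.resize(c('side0.png',396,190,16),(390,390)),cv2.resize(c('s9.png',369,214,16),(390,390))])
cv2.imwrite('pics/cmp.png',cv2.convertScaleAbs(v,alpha=1.6))
for p in ([.4964,.0555,.116],[.4964,.0555,.118]): print(proj('s9.png',p),proj('w9.png',p))
E
```

```text
start [ 0.49668206 -0.02683421  0.1222347 ]
[368.54999538 214.66105703] [319.19285875 278.85615268]
[368.65463154 214.02962908] [319.19808037 280.14119974]
```

View pics/cmp.png

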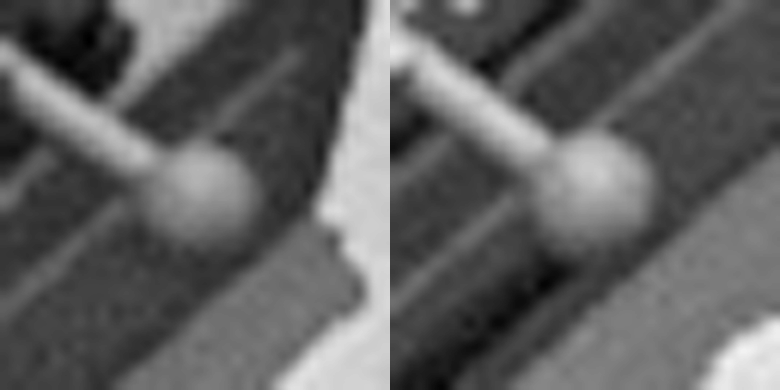

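In both crops the knob sits the same way relative to the locker's front line, so the handle is as far down as it was at the start. The floor was also felt at the original grasp height. I'm handing it in.

```bash
python3 -c "
from bench import finish_job; print(finish_job())"
```

```text
the job is handed in; nothing more can be done
None
```

The knife locker is bolted: the bolt slid about 82 mm until the closed end was felt at about 9 N, the handle is down in the catch's notch, the gripper has let go and backed clear, and the job is handed in at about 18.5 s.

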